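Stand the chopping board back in its rack and flip the keeper bar over

TASK

The green chopping board has slumped forward in its drying rack. Push it upright and over with the fingertips so that it leans against the tall rear posts, then push the rack's red-sleeved keeper bar over the top of the board so that it drops down fully shut in front of it. Only push: do not lift the board out of its slot, and leave the jars, bottle, tub and spatula where they are.

Things in the scene. Friction and masses are not known exactly. Their poses are not given: they have to be found in the camera images.
- rack: Steel V-shaped board rack, fixed. Origin: centre of its underside, on the counter; x to its rear, y along the board's width, z up. Base 160 x 290 x 12 mm; slot along y at x = 0, floor z = 12 mm. Front posts at y = +-80 slope forward 25 deg to x = -56, z = 99 mm; rear posts slope back 12 deg to a rail at x = 42, z = 143 mm. Bearing posts at x = 43, y = +-138, 138 mm high.
- board: Loose green plastic board, 12 mm thick (x), 220 wide (y), 170 high (z), about 0.4 kg, standing in the rack's slot. Origin: centre of its lower edge; z up the board. Starts leaning 25 deg forward (rack -x) on the front posts. Pushed near its top to rack +x with 1 to 2 N it pivots on its lower edge and, past upright, falls onto the rear posts, leaning 12 deg back.
- board_top (a point): Centre of the board's top edge (mid thickness), 170 mm from its lower edge. At the start at rack x = -76 mm, about 167 mm above the counter; leaning back on the rear posts at rack x = +39 mm, the top about 180 mm above the counter.
- bail (a joint): Angle (rad) of the keeper bar, a U of wire hinged about rack y at rack x = 43, z = 130 mm; arms at y = +-129, 95 mm long. 0 = shut: arms forward and 50 deg down. 2.44 = straight up. Starts open on or near its stop at 3.0, leaning 32 deg rearward. Swings freely (0.1 kg): past straight up it falls shut by itself in about a second. Shut too early, it would be behind the slumped board.
- bail_bar (a point): Centre of the keeper bar's cross bar, which runs along rack y, 258 mm long, 8 mm thick, with a red sleeve 16 mm in diameter, 100 mm long at its middle. Open: about rack x = 93, z = 210 mm. Straight up: z = 225 mm, its sleeve passing about 37 mm above a board that leans back. Shut: rack x = -18, z = 57 mm, in front of the board.
- spice_a: Spice jar with a red cap, 52 mm in diameter, 110 mm high, upright. Bystander. Origin: centre of its underside.
- spice_b: Spice jar with a green cap, 52 mm in diameter, 110 mm high, upright. Bystander. Origin: centre of its underside.
- squeeze: Yellow bottle with a red label and white cap, 56 mm in diameter, 160 mm high, upright. Bystander. Origin: centre of its underside.
- tub: Open white plastic tub, 110 mm in diameter, 90 mm high. Bystander. Origin: centre of its underside.
- spatula: Spatula lying on the flat brown-red chopping board (260 x 190 x 16 mm) to the right. Bystander. Origin: underside of the spatula.
Mind the look-alikes: they are no part of the job. Of the things shaped like the board, the green one is meant.

How it is judged:
By the outcome, as a careful person would: the job done as asked, in the order asked, and still so for the second after the job is handed in, with the robot touching nothing.
It also fails if it takes over 45 s, if anything falls off the work surface, if the arm or the gripper's body presses on something with over 40 N, if the wrist force passes 120 N, or if a joint passes its speed limit or range.

ROBOT

A 6-joint arm with a two-finger parallel gripper is mounted at the origin on the work surface. World frame = base frame: x ahead of the robot, y to its left, z up, the work surface at z = 0. Lengths are in m, angles in degrees, forces in N, time in s.
With the tool pointing down it reaches from about 0.35 to 0.875 m from the base axis. Payload 4.2 kg.
Tool frame: the origin (TCP) lies on the front face of the gripper's body, between the roots of the fingers; the fingertips stand 70 mm ahead of it and the grasp point (between the pads) lies 51 mm ahead of it; z points along the fingers, y is the line along which they close (so a half turn about z gives the same grasp; the last joint's range is limited). The gripper opens to 87 mm and grips with 3 to 60 N. Pads are 19 mm wide; open, the fingers measure 117 mm over their backs; the gripper's body (75 mm by 190 mm) begins 51 mm behind the grasp point.
Start: joints at [-56.517, 22.042, 0.453, 0, -68.411, -14.817], TCP at [0.2, -0.592, 0.292] pointing down, gripper open.
Joint ranges: [-179.83, 179.83], [-69.29, 118.12], [-61.27, 80.66], [-181.25, 117.63], [-171.15, -9.14], [-177.46, 177.46]. Speed limits (degrees/s): [159.86, 159.86, 180, 180, 180, 180].

INTERFACE

Orientations are given as a 3x3 rotation matrix whose columns are the frame's x, y, z axes.
In Python, from station import r gives the robot as it stands.
- The arm moves only by the shell command python3 -m pendant 'ROWS' [OPENING]. ROWS is JSON, a list of rows, each a list of 2 entries, a list of its own where there are three numbers: the shift along the tool's x, y, z in mm, then the turn, a rotation vector about the tool's x, y, z in rad. A call has 1 to 10 rows; each row is the pose to reach, as a shift and turn from the pose commanded when the call began, along the tool's axes at that moment; what a row does not reach only later rows make up. A row lasts 1/10 s, in which the tool goes at most 50 mm and 8.59 degrees, less where a joint would pass 70% of its speed; a pose out of reach is approached as far as the arm can. A call with a gripper value outside its range is refused whole. OPENING is the opening, from 0 (shut) to 1 (fully open), set as the call begins (- or left out, the last holds). The fingers move at their own pace and stop on an object; the grip force is fixed at half the most. Time passes only in rows, so rows that repeat a pose let the fingers close. It gives the time, the measured TCP pose, the force, the opening and the grip force at its end, in the units of the state.
- r.sense(): the state, without advancing time (a new reading comes with each control period).
- r.capture(name): name is "scene" or "top" or "wrist"; returns a dict with "frame" (480x640x3 uint8, red, green, blue), "vertical_fov" (degrees; the focal length in pixels is half the picture's height over the tangent of half this angle, whatever the lens; pixels are square), "cx", "cy" (the principal point, pixels), "rvec" (rotation vector, rad) and "tvec" (3), from world to camera coordinates, as OpenCV has them. Camera axes: x right, y down, z forward; pixel columns grow to the right and rows downward; lengths in m; the calibration is good to about 2 mm. A picture is of the moment at which its call begins. There is no depth.
- r.finish_job(): hands the job in; it is judged then, once.
The state is a dict: "time_s": time; "joints": joint angles; "joint_velocities": joint speeds; "effort": joint torques, N m; "tcp_pos": TCP position; "ee_rot": TCP orientation; "wrist_force": force on the tool from outside, world axes, zero at the start; "moment": the same for the moment, N m; "gripper_width": opening from 0.0 (shut) to 1.0 (fully open); "gripper_force": force on a finger pad.
Only numpy, scipy, OpenCV 4.12 (cv2) and the standard library are available. Lean on these libraries where they do the work, as an engineer would, in place of code of your own. Each camera call takes 0.05 s, during which the arm holds its last target. There are 200 camera calls.

## Working session

There is one attempt and no reset: what is moved stays moved. The work goes in short steps, Python scripts to look and compute and a shell command to move; the robot and the scene stay as the last step left them, time stands still between calls to the robot, and variables do not carry over. Pictures are saved under pics/ and viewed, at most 10 in all, crops included, and the job is handed in when it is done.

```bash
mkdir -p pics; ls; python3 - <<'E'
from station import r
import cv2,numpy as np,pickle
d={}
for n in("scene","top"):
    c=r.capture(n);d[n]=c
    cv2.imwrite(f"pics/{n}0.png",c["frame"][:,:,::-1])
    R=cv2.Rodrigues(np.array(c["rvec"]))[0];print(n,c["vertical_fov"],c["cx"],c["cy"],(-R.T@np.array(c["tvec"])).round(3))
pickle.dump(d,open("c0.pkl","wb"))
s=r.sense();print(s)
E
```

```text
pics
scene 55.96400030435824 313.6950407169533 244.91392918195413 [ 1.25  -0.59   0.713]
top 47.21759506379606 314.87921839835764 240.86123770820376 [ 0.302 -0.065  1.557]
{'time_s': 0.1, 'joints': array([-5.65186184e+01,  2.20883870e+01,  3.88514760e-01, -2.47251287e-02,
       -6.84114700e+01, -1.48166139e+01]), 'joint_velocities': array([ 0.07700703, -0.10014273,  0.13620563,  0.1446895 , -0.12736589,
        0.10017214]), 'effort': array([-3.35907225e-04, -3.91689491e+01,  1.87933284e+01,  4.23185661e+00,
        1.34495145e-02, -7.06687410e-05]), 'tcp_pos': array([ 0.19991687, -0.5917506 ,  0.29125517]), 'ee_rot': array([[-9.47458136e-01, -3.19878942e-01, -7.37349061e-04],
       [-3.19879773e-01,  9.47456351e-01,  1.84216529e-03],
       [ 1.09336166e-04,  1.98123755e-03, -9.99998031e-01]]), 'wrist_force': array([0.99290452, 0.392942  , 0.04720169]), 'moment': array([-0.02204483, -0.04252781,  0.0367457 ]), 'gripper_force': 0.0, 'gripper_width': 0.9961623794281638}
```

View pics/scene0.png

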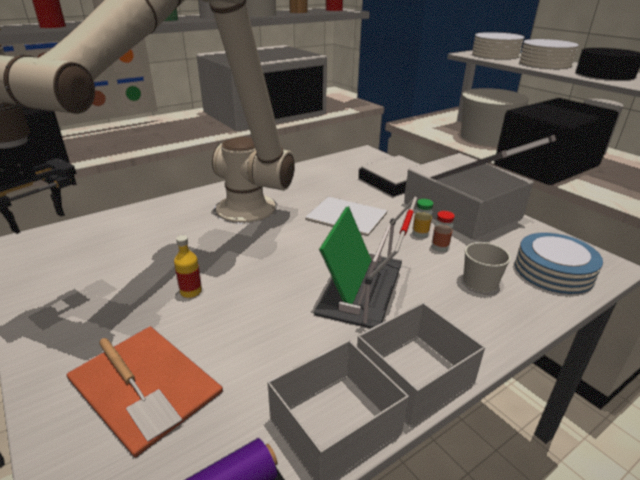

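View pics/top0.png

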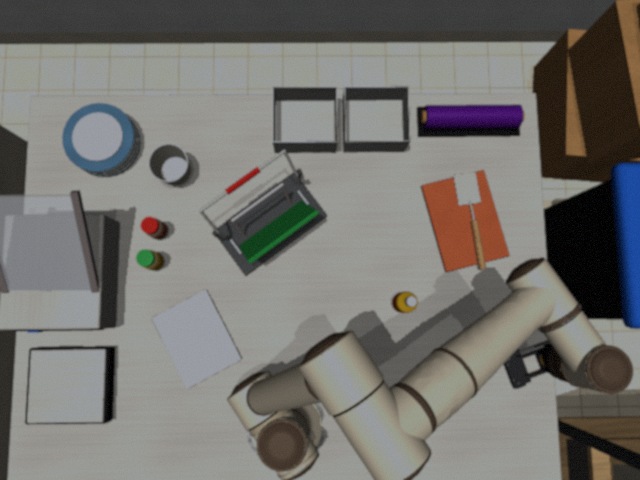

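Green-ish or board-like candidates are the green board (top 280,232; scene 345,255), the flat white board (top 197,338) and the orange board (top 465,220). Only the green one is green and stands in the rack. The red candidates are the keeper sleeve (top 243,180) and a jar's red cap (top 152,226). The sleeve is the elongated one on the wire. I'll measure these and confirm in a crop.

```bash
cat > h.py <<'E'
import cv2,numpy as np
def ray(c,px,z):
    f=240/np.tan(np.radians(c["vertical_fov"]/2));R=cv2.Rodrigues(np.array(c["rvec"],float))[0]
    o=-R.T@np.array(c["tvec"],float).ravel();d=R.T@np.array([(px[0]-c["cx"])/f,(px[1]-c["cy"])/f,1])
    return o+d*(z-o[2])/d[2]
def mask(c,kind):
    h=cv2.cvtColor(c["frame"],cv2.COLOR_RGB2HSV)
    if kind=="g":return cv2.inRange(h,(45,110,30),(80,255,255))
    return cv2.inRange(h,(0,160,60),(6,255,255))|cv2.inRange(h,(172,160,60),(180,255,255))
def blobs(c,kind,amin=30):
    cs=cv2.findContours(mask(c,kind),cv2.RETR_EXTERNAL,cv2.CHAIN_APPROX_NONE)[0]
    return [(cv2.contourArea(k),cv2.minAreaRect(k),k) for k in cs if cv2.contourArea(k)>amin]
def project(c,P):
    f=240/np.tan(np.radians(c["vertical_fov"]/2));K=np.array([[f,0,c["cx"]],[0,f,c["cy"]],[0,0,1]])
    return cv2.projectPoints(np.array(P,float).reshape(-1,3),np.array(c["rvec"],float),np.array(c["tvec"],float),K,None)[0].reshape(-1,2)
E
python3 - <<'E'
import pickle;from h import *
d=pickle.load(open("c0.pkl","rb"))
for n in d:
  for k in"gr":
    for a,m,q in blobs(d[n],k):
        print(n,k,a,np.round(m[0]),np.round(m[1]),round(m[2]),cv2.boxPoints(m).round(0).tolist())
c=d["top"]
for nm,ps,z in(("greenpoly",0,0),):
    for a,m,q in blobs(c,"g"):
        if a>300: p=cv2.approxPolyDP(q,4,True)[:,0];print(p.tolist(),[ray(c,x,.167).round(3).tolist() for x in p])
for a,m,q in blobs(c,"r"): print("red",m[0],ray(c,m[0],.21).round(3))
for z,ps in((0.0,[(404,302)]),(.11,[(151,226),(147,258)]),(.09,[(170,163)])):
    for p in ps: print(p,ray(c,p,z).round(3))
cv2.imwrite("pics/crop.png",cv2.resize(c["frame"][140:290,180:350,::-1],None,fx=4,fy=4,interpolation=2))
E
```

```text
scene g 2565.5 [346. 256.] [89. 43.] 67 [[309.0, 224.0], [348.0, 207.0], [383.0, 288.0], [344.0, 305.0]]
scene g 112.0 [425. 204.] [ 9. 14.] 90 [[418.0, 199.0], [432.0, 199.0], [432.0, 208.0], [418.0, 208.0]]
scene g 118.5 [133.  93.] [12. 12.] 90 [[127.0, 87.0], [139.0, 87.0], [139.0, 99.0], [127.0, 99.0]]
scene r 295.5 [189. 281.] [19. 21.] 81 [[177.0, 273.0], [198.0, 270.0], [201.0, 288.0], [180.0, 292.0]]
scene r 131.5 [446. 216.] [10. 15.] 90 [[438.0, 211.0], [453.0, 211.0], [453.0, 221.0], [438.0, 221.0]]
scene r 86.5 [407. 220.] [ 5. 22.] 18 [[401.0, 230.0], [408.0, 209.0], [413.0, 211.0], [406.0, 231.0]]
scene r 126.0 [334.   4.] [ 9. 14.] 90 [[327.0, 0.0], [341.0, 0.0], [341.0, 9.0], [327.0, 9.0]]
scene r 580.5 [48. 13.] [32. 24.] 75 [[33.0, 0.0], [56.0, -6.0], [64.0, 25.0], [41.0, 31.0]]
top g 202.5 [145. 258.] [17. 16.] 27 [[134.0, 261.0], [141.0, 247.0], [156.0, 255.0], [149.0, 269.0]]
top g 1697.5 [278. 230.] [22. 86.] 54 [[237.0, 246.0], [306.0, 196.0], [319.0, 214.0], [250.0, 264.0]]
top r 190.0 [150. 226.] [15. 16.] 90 [[142.0, 218.0], [158.0, 218.0], [158.0, 233.0], [142.0, 233.0]]
top r 117.5 [242. 180.] [ 4. 37.] 54 [[226.0, 190.0], [256.0, 168.0], [259.0, 171.0], [228.0, 193.0]]
[[318, 212], [298, 202], [240, 245], [247, 260], [259, 258]] [[0.561, -0.092, 0.167], [0.588, -0.041, 0.167], [0.477, 0.108, 0.167], [0.439, 0.09, 0.167], [0.444, 0.059, 0.167]]
red (150.0, 225.5) [0.523 0.325 0.21 ]
red (242.3648681640625, 180.310791015625) [0.635 0.098 0.21 ]
(404, 302) [ 0.332 -0.335  0.   ]
(151, 226) [0.538 0.351 0.11 ]
(147, 258) [0.452 0.36  0.11 ]
(170, 163) [0.715 0.31  0.09 ]
```

View pics/crop.png

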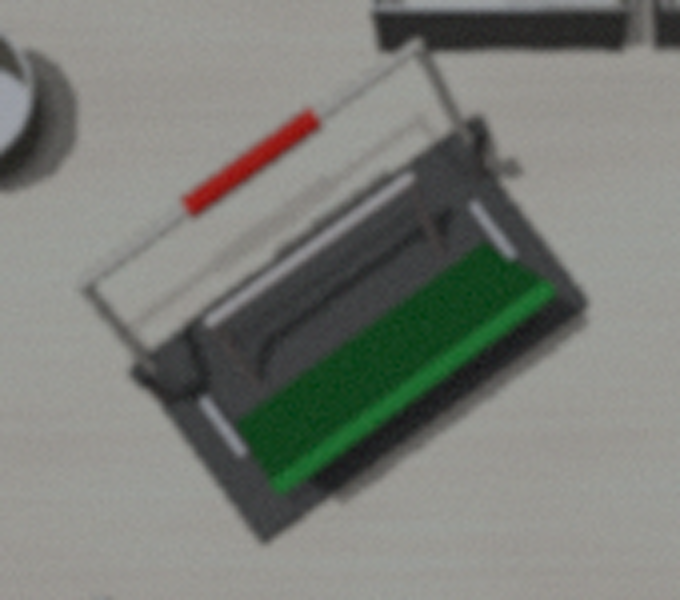

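The crop confirms it. The bright strip is the green board's top edge, (280,487) to (548,290) in the crop. The red sleeve is at (252,163) in the crop, on the open keeper bar behind it.

```bash
cat > rack.py <<'E'
import pickle;from h import *
d=pickle.load(open("c0.pkl","rb"));c=d["top"]
A,B=[ray(c,p,.165)[:2] for p in((250,261.8),(317,212.5))]
T=(A+B)/2
q=max((b for b in blobs(c,"r") if max(b[1][1])>30),key=lambda b:b[0])
S=ray(c,q[1][0],.213)[:2]
sp=cv2.boxPoints(q[1]);l=sorted(sp.tolist());S1=ray(c,np.mean(l[:2],0),.213)[:2];S2=ray(c,np.mean(l[2:],0),.213)[:2]
v1=(A-B);v2=S1-S2;v=v1/np.linalg.norm(v1)+v2/np.linalg.norm(v2);v/=np.linalg.norm(v);u=np.array([v[1],-v[0]])
O=((S-.093*u)+(T+.0765*u))/2
E
cat > rel.py <<'E'
# print tool-frame shift (mm) and turn for fingertip target in rack coords
from station import r;from rack import *;import sys
from scipy.spatial.transform import Rotation as Ro
def go(pts):
    s=r.sense();R=np.array(s["ee_rot"]);Rt=np.column_stack([np.r_[-u,0],np.r_[v,0],[0,0,-1]])
    print("t",s["time_s"],"rot",Ro.from_matrix(R.T@Rt).as_rotvec().round(3),"tip rack",end=" ")
    p=np.array(s["tcp_pos"])+.07*R[:,2];q=p[:2]-O;print((1e3*np.array([q@u,q@v,p[2]])).round(1),"F",np.round(s["wrist_force"],1))
    for x,y,z in pts:
        w=np.r_[O+u*x/1e3+v*y/1e3,z/1e3]-[0,0,-.07]
        print((x,y,z),"shift",(1e3*R.T@(w-s["tcp_pos"])).round(0),"world",w.round(3))
E
python3 - <<'E'
from rel import *
print("lens",np.linalg.norm(A-B),np.linalg.norm(S1-S2),"ang",np.degrees(np.arctan2(-v1[0],v1[1])),np.degrees(np.arctan2(-v2[0],v2[1])))
print("O",O,"u",u,"T",T,"S",S,"S-T in rack",(S-T)@u,(S-T)@v, (T-O)@u,(T-O)@v)
go([(-125,0,220),(-125,0,140)])
E
```

```text
lens 0.21278926379967647 0.0936512356091517 ang 36.20426013007176 36.037371803108655
O [0.55925967 0.04208622] u [0.80777577 0.58948987] T [ 0.49722891 -0.00342682] S [0.63461873 0.09732584] S-T in rack 0.17037284144089165 0.000395654196192101 -0.07693642072044589 -0.0001978270980960026
t 0.1 rot [ 0.002  0.    -0.305] tip rack [-663.9 -300.   221.3] F [1.  0.4 0. ]
(-125, 0, 220) shift [-424.  448.    2.] world [ 0.458 -0.032  0.29 ]
(-125, 0, 140) shift [-424.  448.   82.] world [ 0.458 -0.032  0.21 ]
```

```bash
python3 -m pendant '[[[-20,21,-10],[0,0,-0.03]],[[-55,58,-20],[0,0,-0.06]],[[-90,95,-20],[0,0,-0.1]],[[-125,132,-20],[0,0,-0.14]],[[-160,169,-20],[0,0,-0.18]],[[-195,206,-20],[0,0,-0.22]],[[-230,243,-20],[0,0,-0.26]],[[-265,280,-20],[0,0,-0.305]],[[-290,306,-20],[0,0,-0.305]],[[-300,317,-20],[0,0,-0.305]]]' 0; python3 -c "
from rel import *
go([(-125,0,220),(-125,0,140)])"
```

```text
time_s: 1.1
tcp_pos: [0.3836, -0.1929, 0.3122]
ee_rot: [[-0.805, -0.593, 0.0], [-0.593, 0.805, 0.001], [-0.001, 0.0, -1.0]]
wrist_force: [-0.7, -0.4, -0.1]
gripper_width: 0.174
gripper_force: 0.0
t 1.1 rot [0.    0.001 0.004] tip rack [-280.4  -86.3  242.2] F [-0.7 -0.4 -0.1]
(-125, 0, 220) shift [-156.   86.   22.] world [ 0.458 -0.032  0.29 ]
(-125, 0, 140) shift [-156.   86.  102.] world [ 0.458 -0.032  0.21 ]
```

```bash
python3 -m pendant '[[[-20,11,5],[0,0,0]],[[-50,28,15],[0,0,0]],[[-85,48,20],[0,0,0]],[[-115,66,25],[0,0,0]],[[-140,80,40],[0,0,0]],[[-150,86,65],[0,0,0]],[[-154,86,88],[0,0,0]],[[-154,86,98],[0,0,0]],[[-154,86,100],[0,0,0]],[[-154,86,100],[0,0,0]]]'; python3 - <<'E'
from rel import *
go([(-85,0,140)])
for n in("scene","wrist"):
    c=r.capture(n);cv2.imwrite(f"pics/{n}1.png",c["frame"][:,:,::-1])
a=cv2.imread("pics/scene1.png")[130:350,230:520];b=cv2.imread("pics/wrist1.png")
cv2.imwrite("pics/m1.png",np.hstack([cv2.resize(a,(400,303)),cv2.resize(b,(400,303))]))
E
```

```text
time_s: 2.1
tcp_pos: [0.4566, -0.0358, 0.2126]
ee_rot: [[-0.808, -0.59, 0.0], [-0.59, 0.808, -0.0], [-0.0, -0.0, -1.0]]
wrist_force: [0.5, -0.2, 0.6]
gripper_width: 0.001
gripper_force: 0.0
t 2.1 rot [-0.  0.  0.] tip rack [-128.9   -2.4  142.6] F [ 0.5 -0.2  0.6]
(-85, 0, 140) shift [-44.   2.   3.] world [ 0.491 -0.008  0.21 ]
```

View pics/m1.png

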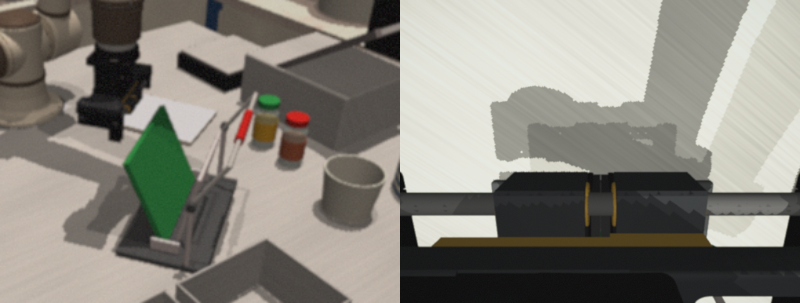

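The left half shows the closed fingers at (115,120), in front of the slumped green board at (160,185). Next is the push.

```bash
python3 -m pendant '[[[-12,2,2],[0,0,0]],[[-24,2,2],[0,0,0]],[[-34,2,2],[0,0,0]],[[-42,2,2],[0,0,0]],[[-50,2,2],[0,0,0]],[[-58,2,2],[0,0,0]],[[-66,2,2],[0,0,0]],[[-74,2,2],[0,0,0]],[[-82,2,2],[0,0,0]],[[-90,2,2],[0,0,0]]]'
python3 -m pendant '[[[-7,0,0],[0,0,0]],[[-14,0,0],[0,0,0]],[[-21,0,0],[0,0,0]],[[-27,0,0],[0,0,0]],[[-32,0,0],[0,0,0]],[[-37,0,0],[0,0,0]],[[-41,0,0],[0,0,0]],[[-44,0,0],[0,0,0]],[[-45,0,0],[0,0,0]],[[-45,0,0],[0,0,0]]]'
python3 - <<'E'
from rel import *
go([(10,0,140)])
c=r.capture("scene");cv2.imwrite("pics/s2.png",cv2.resize(c["frame"][130:350,230:520,::-1],None,fx=2.5,fy=2.5))
E
```

```text
time_s: 3.2
tcp_pos: [0.5285, 0.0197, 0.2102]
ee_rot: [[-0.808, -0.59, 0.0], [-0.59, 0.808, 0.0], [-0.0, 0.0, -1.0]]
wrist_force: [0.5, -0.2, -0.2]
gripper_width: 0.008
gripper_force: 0.0
time_s: 4.2
tcp_pos: [0.5643, 0.0458, 0.2102]
ee_rot: [[-0.808, -0.59, -0.0], [-0.59, 0.808, 0.0], [0.0, 0.0, -1.0]]
wrist_force: [-0.9, -0.5, 0.4]
gripper_width: 0.009
gripper_force: 0.0
t 4.2 rot [ 0. -0.  0.] tip rack [  6.3   0.  140.2] F [-0.9 -0.5  0.4]
(10, 0, 140) shift [-4. -0.  0.] world [0.567 0.048 0.21 ]
```

View pics/s2.png

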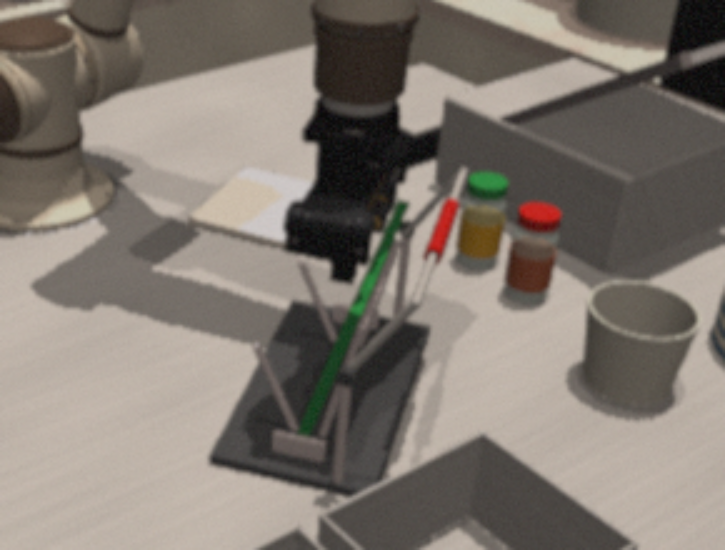

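The board, (355,310) in this crop, now leans back on the rear posts. Next I retreat, rise, pass over the keeper bar and come down behind it.

```bash
python3 -m pendant '[[[8,0,0],[0,0,0]],[[20,0,-8],[0,0,0]],[[25,0,-35],[0,0,0]],[[25,0,-75],[0,0,0]],[[22,0,-110],[0,0,0]],[[10,0,-130],[0,0,0]],[[-15,0,-135],[0,0,0]],[[-50,0,-135],[0,0,0]],[[-90,0,-135],[0,0,0]],[[-120,0,-135],[0,0,0]]]'
python3 -m pendant '[[[-6,0,0],[0,0,0]],[[-8,0,0],[0,0,0]],[[-8,0,15],[0,0,0]],[[-8,0,40],[0,0,0]],[[-8,0,62],[0,0,0]],[[-8,0,75],[0,0,0]],[[-8,0,78],[0,0,0]],[[-8,0,78],[0,0,0]]]'
python3 - <<'E'
from rel import *
go([(130,0,195),(35,0,200)])
c=r.capture("scene");cv2.imwrite("pics/s3.png",cv2.resize(c["frame"][130:350,230:520,::-1],None,fx=2.5,fy=2.5))
E
```

```text
time_s: 5.25
tcp_pos: [0.6617, 0.1168, 0.346]
ee_rot: [[-0.808, -0.59, 0.001], [-0.59, 0.808, 0.0], [-0.001, -0.0, -1.0]]
wrist_force: [0.4, -0.4, -0.4]
gripper_width: 0.007
gripper_force: 0.0
time_s: 6.05
tcp_pos: [0.6675, 0.1208, 0.268]
ee_rot: [[-0.808, -0.59, 0.001], [-0.59, 0.808, -0.0], [-0.0, -0.001, -1.0]]
wrist_force: [0.6, -0.2, 0.0]
gripper_width: 0.006
gripper_force: 0.0
t 6.05 rot [-0.001  0.     0.   ] tip rack [133.9  -0.3 198. ] F [ 0.6 -0.2  0. ]
(130, 0, 195) shift [4. 0. 3.] world [0.664 0.119 0.265]
(35, 0, 200) shift [99.  0. -2.] world [0.588 0.063 0.27 ]
```

View pics/s3.png

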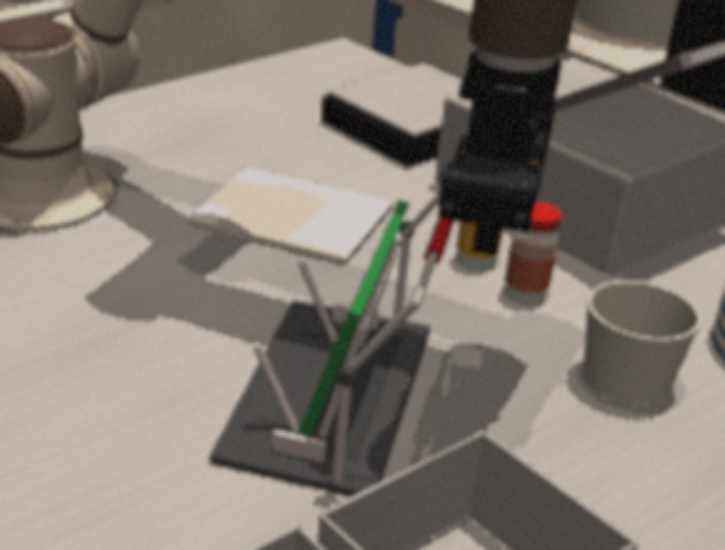

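The board has stayed back, and the fingertip at (487,240) is behind the red sleeve at (440,237). Now I push the bar forward.

```bash
python3 -m pendant '[[[8,0,0],[0,0,0]],[[16,0,0],[0,0,0]],[[24,0,0],[0,0,0]],[[32,0,0],[0,0,0]],[[40,0,0],[0,0,0]],[[48,0,0],[0,0,0]],[[56,0,0],[0,0,0]],[[64,0,0],[0,0,0]],[[72,0,0],[0,0,0]],[[78,0,0],[0,0,0]]]'
python3 -m pendant '[[[6,0,0],[0,0,0]],[[12,0,0],[0,0,0]],[[17,0,0],[0,0,0]],[[20,0,0],[0,0,0]],[[20,0,-3],[0,0,0]],[[20,0,-10],[0,0,0]],[[18,0,-25],[0,0,0]],[[15,0,-50],[0,0,0]],[[15,0,-80],[0,0,0]],[[15,0,-100],[0,0,0]]]'
python3 -m pendant '[[[0,0,0],[0,0,0]],[[0,0,0],[0,0,0]],[[0,0,0],[0,0,0]],[[0,0,0],[0,0,0]],[[0,0,0],[0,0,0]],[[0,0,0],[0,0,0]],[[0,0,0],[0,0,0]],[[0,0,0],[0,0,0]]]'
python3 - <<'E'
from rel import *
go([])
c=r.capture("scene");cv2.imwrite("pics/s4.png",cv2.resize(c["frame"][130:350,230:520,::-1],None,fx=2.5,fy=2.5))
z=np.r_[O-.018*u,.057];print("bar expected scene",project(c,z).round(0));print([b[1][0] for b in blobs(c,"r",10)])
E
```

```text
time_s: 7.1
tcp_pos: [0.6039, 0.0747, 0.2671]
ee_rot: [[-0.808, -0.59, -0.001], [-0.59, 0.808, -0.0], [0.001, 0.0, -1.0]]
wrist_force: [-0.4, 0.1, 0.8]
gripper_width: 0.008
gripper_force: 0.0
time_s: 8.1
tcp_pos: [0.5933, 0.0666, 0.3702]
ee_rot: [[-0.807, -0.59, 0.004], [-0.59, 0.807, 0.0], [-0.003, -0.002, -1.0]]
wrist_force: [0.1, 0.4, 0.7]
gripper_width: 0.004
gripper_force: 0.0
time_s: 8.9
tcp_pos: [0.5926, 0.0664, 0.3672]
ee_rot: [[-0.808, -0.59, -0.0], [-0.59, 0.808, -0.0], [0.0, 0.0, -1.0]]
wrist_force: [0.8, -0.3, -0.1]
gripper_width: 0.001
gripper_force: 0.0
t 8.9 rot [ 0. -0.  0.] tip rack [ 41.2  -0.  297.2] F [ 0.8 -0.3 -0.1]
bar expected scene [[356. 267.]]
[(189.09022521972656, 280.92840576171875), (355.5517272949219, 266.3793029785156), (445.5, 216.0), (47.96980285644531, 12.828857421875)]
```

View pics/s4.png

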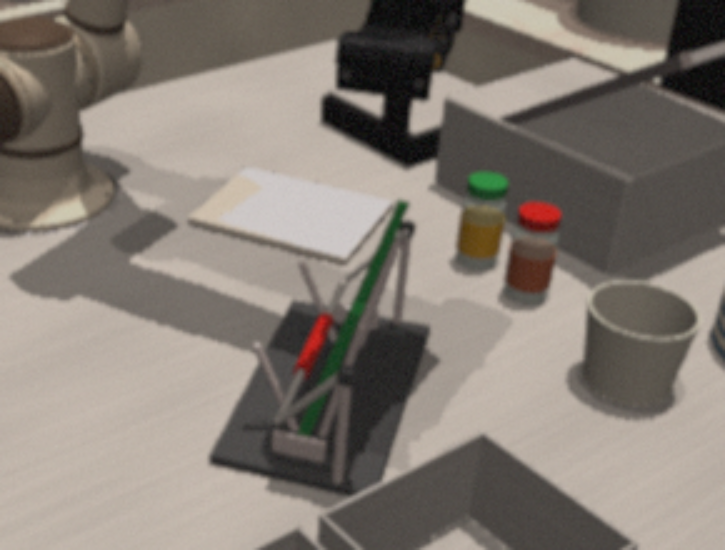

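The red sleeve, (314,342) in this crop, is in front of the board. In the full picture it is within 1 px of where it should be when shut. The board leans back and the gripper is clear of everything.

```bash
python3 -c "
from station import r
print(r.finish_job())"
```

```text
the job is handed in; nothing more can be done
None
```

The green board now leans back on the rear posts with the keeper bar shut in front of it; the job was handed in after about 9 s of robot time, with the gripper clear and the jars, bottle, tub and spatula never touched.

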